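# Shut a terminal box and lock its slotted quarter-turn fastener

## Robot

A 7-joint arm with a two-finger parallel gripper is mounted at the origin on a cart in front of the work surface, level with it; the furniture and walls round the work are solid. World frame = base frame: x ahead of the robot, y to its left, z up, the work surface at z = 0. Lengths are in m, angles in rad, forces in N, time in s.
With the tool pointing down it reaches from about 0.4 to 0.85 m from the base axis. Payload 6.9 kg.
Tool frame: the origin (TCP) lies midway between the tips of the shut fingers; the grasp point (between the pads) lies 19 mm behind it; z points along the fingers, y is the line along which they close (so a half turn about z gives the same grasp; the last joint's range is limited). The gripper opens to 85 mm and grips with 20 to 120 N. Pads are 22 mm wide; open, the fingers measure 114 mm over their backs; the gripper's body (76 mm by 85 mm) begins 54 mm behind the grasp point. The pads swing forward as they close: fully open they stand 13 mm farther back than shut.
Start: joints at [-1.139, 0.507, -0.238, 1.5, 0.126, 1.149, -0.155], TCP at [0.201, 0.592, 0.204] pointing down, gripper open.
Joint ranges: [-3.08, 3.08], [-0.24, 2.05], [-1.43, 1.35], [0, 2.5], [-1.52, 4.66], [0.17, 1.96], [-2.89, 2.89]. Speed limits (rad/s): [2.39, 2.39, 3.14, 3.14, 3.14, 3.14, 3.14].

## Interface

Orientations are given as a rotation vector (axis times angle).
In Python, from plant import r gives the robot as it stands.
- The arm moves only by the shell command python3 -m handwheel 'ROWS'. ROWS is a JSON object of lists of equal length, an entry for each row: "jaw": the gripper command: -1 is fully open, 1 is shut, values between are in proportion; "slide": the shift along the tool's x, y, z in units of 50 mm (1.0 is 50 mm), a list of three; "turn": the turn about the tool's z in units of 5 degrees (1.0 is 5 degrees). A call has 1 to 12 rows; each row is the pose to reach, as a shift and turn from the pose commanded when the call began, along the tool's axes at that moment; what a row does not reach only later rows make up. A row lasts 1/8 s, in which the tool goes at most 62.5 mm and 10.7 degrees, less where a joint would pass 70% of its speed; a pose out of reach is approached as far as the arm can. A call with a gripper value outside its range is refused whole. The fingers move at their own pace and stop on an object; the grip force is fixed at half the most. Time passes only in rows, so rows that repeat a pose let the fingers close. It gives the time, the measured TCP pose, the force, the opening and the grip force at its end, in the units of the state.
- r.get_obs(): the state, without advancing time (a new reading comes with each control period).
- r.grab_frame(name): name is "side" or "top" or "wrist"; returns a dict with "pixels" (400x640x3 uint8, blue, green, red), "z_map" (400x640 float32, m along the optical axis (not along the pixel's ray), 0 where there is no reading), "vertical_fov" (degrees; the focal length in pixels is half the picture's height over the tangent of half this angle, whatever the lens; pixels are square), "cx", "cy" (the principal point, pixels), "T" (4x4, takes a point from camera to world coordinates); the wrist camera has in their place "tool_from_camera" (4x4, takes a point from camera to tool coordinates, whose origin is the TCP and whose axes are the flange's). Camera axes: x right, y down, z forward; pixel columns grow to the right and rows downward; lengths in m; the calibration is good to about 2 mm. The wrist camera is an equidistant fisheye: a pixel r from the principal point sees the ray r / f radians off the axis. A picture is of the moment at which its call begins: read the wrist's pose just before it.
- r.sign_off(): hands the job in; it is judged then, once.
Trained networks look in the newest picture that a camera, given by its name, has taken for a name from the list of things; names that differ only in an ending like _2 or _b are one class to them, and where a whole thing is asked for, a point or a joint stands for the part that bears it (a point fixed in the world has none). Each returns a list of dicts, best first, with "p" (0 to 1); they miss things now and then, are a little off and sometimes report something else, mostly with a low value. They report only what shows in the picture. A call takes as long as a camera call. They do not tell look-alikes from the thing itself.
- r.trace(label, camera): "region" (400x640 bool, what is visible of it) and "box" ([centre column, centre row, width, height] in pixels, round what is visible of it).
The state is a dict: "time": time; "q": joint angles; "qd": joint speeds; "joint_efforts": joint torques, N m; "tool_pos": TCP position; "ee_rot": TCP orientation; "force": force on the tool from outside, world axes, zero at the start; "moment": the same for the moment, N m; "grip_width": finger opening in m; "finger_force": force on a finger pad.
Only numpy, scipy, OpenCV 4.12 (cv2) and the standard library are available. Lean on these libraries where they do the work, as an engineer would, in place of code of your own. Each camera call takes 0.05 s, during which the arm holds its last target. There are 200 camera calls.

## Task

The wiring in the grey terminal box is finished: swing its open cover fully down, then take the orange-handled flat screwdriver from its stand, feel its blade into the slot of the cover's lock and turn the lock a full quarter turn clockwise, to its stop, so that the slot lines up with the two red ticks. Put the screwdriver back in the stand, upright with its collar down on the plate. Leave the bottle, the carton and the brass union where they are.

Things in the scene. Friction and masses are not known exactly. Their poses are not given: they have to be found in the camera images.
- box: Light grey terminal box, fixed, 140 (x) x 180 (y) x 62 mm without its cover; origin under its centre, x from the front (lock side) to the hinge side, y along the hinge, z up. Three black glands reach y = +110 mm; mounting feet reach y = -103 and +103 mm. With the cover shut its top is 76 mm above the worktop. Hinge pin along y at box x = +75.5, z = +63 mm.
- cover (a joint): Angle of the grey cover, rad: 0 shut, grows as it opens, 1.57 upright, stop 1.9. Stiff friction hinge: it stays where it is left; 1 to 3 N at the free edge moves it. 14 mm thick, 180 mm wide; from the pin it runs 5 to 145 mm, plus a 60 mm wide, 6 mm thick lip at the middle of the free edge, to 150 mm. Its outer face lies 13 mm from the pin (above it when shut).
- cover_edge (a point): Middle of the cover's free (front) edge on its outer (upper when shut) face; moves with the cover. Axes as the box's when shut.
- lock (a joint): Turn of the slotted lock in the cover, rad: 0 = unlocked stop (slot along the box's x), grows clockwise seen from above, 1.571 = locked stop (slot along the box's y, in line with two red ticks). Starts between 0 and 0.45; stays where left; takes about 0.08 N m. A cam inside then passes under a lip of the box: with the lock past about 0.6 the cover cannot shut.
- lock_slot (a point): Centre of the steel lock head's top face, x along the slot, z out of the cover; on the box's x at -38 mm and 72 mm up when shut. Head 23 mm across, 6.5 mm below the rim of a round boss (26 mm bore, 38 mm outside, rim 78.5 mm above the worktop when shut). Slot right across the head, 4 mm wide, mouth bevelled to 6.4 mm in the top 1.5 mm, 5 mm deep.
- screwdriver: Flat screwdriver, 152 mm, 0.1 kg; origin at the middle of the blade's end, z towards the handle, x along the blade's width. Blade 12 (x) by 2 mm; shaft 8 mm thick; collar 30 mm across at 60 to 65 mm; orange handle, square, 26 mm across flats (they face x and y), full width from 78 to 146 mm. Starts upright in the stand, blade down, collar on the plate.
- blade_tip (a point): The middle of the screwdriver's blade end (its origin; same axes).
- collar (a point): Point on the screwdriver's axis at the underside of the collar, 60 mm from the blade's end.
- handle (a point): Point on the screwdriver's axis in the middle of the handle, 112 mm from the blade's end: a good place to grip, on two opposite flats.
- stand: Tool stand, fixed: black foot 70 (x) x 120 (y) x 8 mm, two end walls and an aluminium plate 66 x 120 x 8 mm whose top is 70 mm above the worktop; origin at the centre of its underside. The plate has an 18 mm through hole at its centre (the screwdriver's place) and four smaller ones, too small for the blade.
- stand_hole (a point): Centre of the mouth of the 18 mm hole, on top of the stand's plate; axes as the stand's.
- seed_bottle: White bottle with blue cap, 46 mm across, 104 mm tall, near the front of the bench; origin under its centre. Bystander.
- filter_box: White and teal carton, 64 x 96 x 58 mm; it stands on the other side of the box from the stand; origin under its centre. Bystander.
- union: Small brass pipe union, 20 x 39 x 18 mm, lying near the front of the bench; origin under its centre. Bystander.
Not all that is in view belongs to the job. Of the things that look like the screwdriver, the middle-sized one is meant.

How it is judged:
By the outcome, as a careful person would: the job done as asked, in the order asked, and still so for the second after the job is handed in, with the robot touching nothing.
It also fails if it takes over 70 s, if anything falls off the work surface, if the arm or the gripper's body presses on something with over 40 N, if the wrist force passes 120 N, or if a joint passes its speed limit or range.

## Working session

There is one attempt and no reset: what is moved stays moved. The work goes in short steps, Python scripts to look and compute and a shell command to move; the robot and the scene stay as the last step left them, time stands still between calls to the robot, and variables do not carry over. Pictures are saved under pics/ and viewed, at most 10 in all, crops included, and the job is handed in when it is done.

```bash
mkdir -p pics; ls; cat > h.py <<'E'
import numpy as np, cv2
from plant import r
from scipy.spatial.transform import Rotation as R
def cam(n):
    f=r.grab_frame(n); return f
def pts(f):
    H,W=f["z_map"].shape; fl=H/2/np.tan(np.radians(f["vertical_fov"]/2))
    u,v=np.meshgrid(np.arange(W),np.arange(H)); z=f["z_map"]
    P=np.stack([(u-f["cx"])/fl*z,(v-f["cy"])/fl*z,z],-1)
    P=P@f["T"][:3,:3].T+f["T"][:3,3]; P[z==0]=np.nan
    return P
def proj(f,p):
    T=np.linalg.inv(f["T"]); H=f["z_map"].shape[0]; fl=H/2/np.tan(np.radians(f["vertical_fov"]/2))
    c=T[:3,:3]@np.asarray(p)+T[:3,3]; return c[0]/c[2]*fl+f["cx"],c[1]/c[2]*fl+f["cy"]
E
python3 - <<'E'
from h import *
for n in("top","side"):
    f=cam(n); cv2.imwrite(f"pics/{n}1.png",f["pixels"]); P=pts(f)
    np.savez(f"{n}1.npz",P=P,T=f["T"],img=f["pixels"])
    print(n,f["T"].round(3).tolist(),f["vertical_fov"])
    for l in("box","cover","screwdriver","stand","lock","seed_bottle","filter_box","union"):
        for d in r.trace(l,n)[:3]:
            m=d["region"]; print(l,round(d["p"],2),np.round(d["box"]),np.nanmedian(P[m],0).round(3),np.nanpercentile(P[m],3,axis=0).round(3),np.nanpercentile(P[m],97,axis=0).round(3))
s=r.get_obs(); print(s)
E
```

```text
pics
top [[0.021, -0.999, 0.042, 0.454], [-1.0, -0.02, 0.013, 0.002], [-0.012, -0.042, -0.999, 0.985], [0.0, 0.0, 0.0, 1.0]] 54.03409848509515
cover 0.78 [327. 161.  89.  20.] [0.572 0.003 0.19 ] [ 0.555 -0.082  0.003] [0.607 0.087 0.207]
screwdriver 0.78 [206. 183.  24.  14.] [0.524 0.257 0.157] [0.513 0.252 0.075] [0.536 0.275 0.163]
screwdriver 0.61 [218. 221.  15.   9.] [0.437 0.243 0.093] [0.428 0.237 0.042] [0.446 0.253 0.101]
screwdriver 0.56 [220. 134.  25.  23.] [0.63  0.224 0.179] [0.618 0.215 0.082] [0.649 0.244 0.198]
stand 0.69 [215. 185.  61.  37.] [0.521 0.249 0.069] [0.492 0.206 0.006] [0.559 0.323 0.072]
seed_bottle 0.83 [243. 256.  27.  26.] [0.36  0.184 0.101] [ 0.336  0.168 -0.002] [0.379 0.211 0.105]
seed_bottle 0.5 [209. 180.  29.  19.] [0.524 0.258 0.155] [0.512 0.252 0.072] [0.538 0.278 0.163]
seed_bottle 0.4 [398. 250.  17.   8.] [ 0.376 -0.176  0.013] [ 0.366 -0.194 -0.003] [ 0.385 -0.161  0.019]
filter_box 0.65 [433. 211.  45.  32.] [ 0.473 -0.254  0.057] [ 0.442 -0.304  0.017] [ 0.504 -0.211  0.06 ]
filter_box 0.22 [208. 180.  28.  20.] [0.525 0.258 0.156]
[... 1254 characters left out ...]
164  0.019]
{'time': 0.9, 'q': array([-1.13850244,  0.50753137, -0.23756631,  1.50020694,  0.12569552,
        1.14891764, -0.154803  ]), 'qd': array([ 0.00075026, -0.00162057,  0.00065368,  0.00073784,  0.00031164,
        0.00026286, -0.00142156]), 'joint_efforts': array([-9.58802084e-04, -6.20341015e+01, -2.18492188e+00, -2.49967521e+01,
        1.38378926e-02,  1.96762558e-03, -8.04725246e-07]), 'tool_pos': array([0.20066388, 0.59188642, 0.2042519 ]), 'ee_rot': array([-5.11132305e-01, -3.09972183e+00,  1.35868799e-04]), 'force': array([ 0.31071946,  0.28226314, -1.01381548]), 'moment': array([-0.01837717,  0.01435144, -0.02308209]), 'finger_force': 0.0, 'grip_width': 0.08533033202335476}
```

```bash
python3 - <<'E'
import cv2
a=cv2.imread("pics/top1.png"); cv2.imwrite("pics/topc.png",cv2.resize(a[90:290,170:470],None,fx=2.6,fy=2.6,interpolation=cv2.INTER_CUBIC))
a=cv2.imread("pics/side1.png"); cv2.imwrite("pics/sidec.png",cv2.resize(a[100:350,220:440],None,fx=2.4,fy=2.4,interpolation=cv2.INTER_CUBIC))
E
```

```text
(no output)
```

View pics/topc.png

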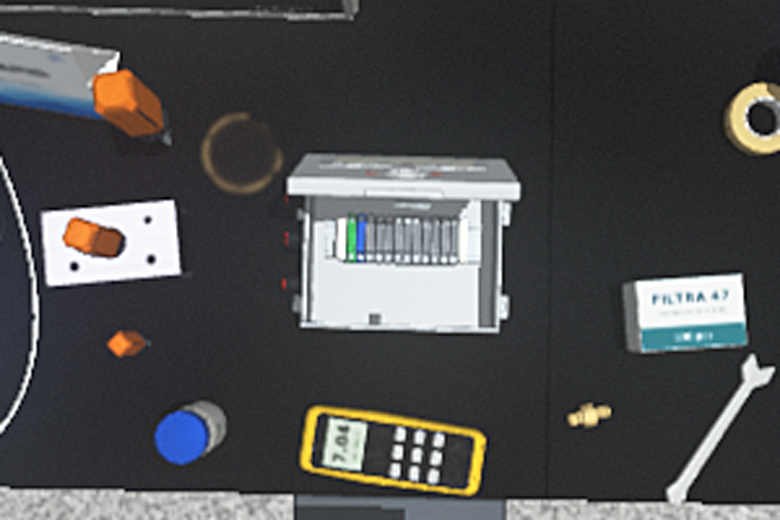

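View pics/sidec.png

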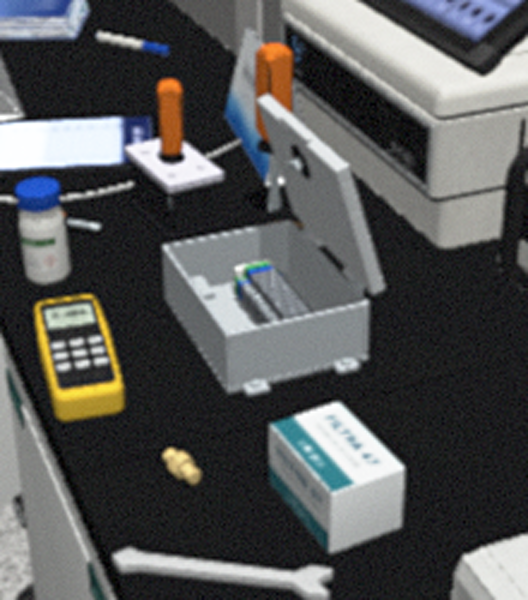

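Seen: three orange look-alikes in the top picture. The small one is at px (218,222), the one upright in the stand at (206,181) and the large leaning one at (219,130). The middle-sized one in the stand is the one meant. The cover is open and leans towards the robot; the lock boss is on its outer face. Next I fit the poses.

```bash
python3 - <<'E'
from h import *
D={n:np.load(n+"1.npz")["P"] for n in("top","side")}
def sel(P,x,y,z):
    m=(P[...,0]>x[0])&(P[...,0]<x[1])&(P[...,1]>y[0])&(P[...,1]<y[1])&(P[...,2]>z[0])&(P[...,2]<z[1]); return P[m]
def rect(Q):
    c,s,a=cv2.minAreaRect((Q[:,:2]*1000).astype(np.float32)); return np.round(c,1),np.round(s,1),round(a,2),len(Q)
for n,P in D.items():
    print(n,"boxrim",rect(sel(P,(.40,.56),(-.13,.104),(.057,.068))))
    Q=sel(P,(.47,.58),(.18,.34),(.062,.08)); print("stand",rect(Q),Q.mean(0))
    Q=sel(P,(.5,.56),(.23,.29),(.156,.175)); print("handle top",rect(Q) if len(Q)>3 else 0,Q.mean(0) if len(Q) else 0)
    Q=sel(P,(.5,.56),(.23,.29),(.09,.175)); print("handle",Q.min(0),Q.max(0))
    Q=sel(P,(.5,.64),(-.08,.08),(.08,.195)); c=Q.mean(0); u,s,vt=np.linalg.svd(Q-c,full_matrices=False); print("cover",c,vt[2],s, Q.min(0),Q.max(0))
    Q=sel(P,(.5,.64),(-.11,.11),(.195,.23)); print("cover edge",rect(Q),Q.mean(0),Q[:,2].max())
f=cam("wrist"); cv2.imwrite("pics/w1.png",f["pixels"]); print(f["tool_from_camera"].round(4).tolist(),f["vertical_fov"],f["cx"],f["cy"])
E
```

```text
top boxrim (array([506.5,   2.7]), array([179.7, 106.6]), 89.52, 353)
stand (array([526.3, 266.3]), array([ 66.3, 121.2]), 6.53, 1174) [0.52516719 0.26192453 0.06905908]
handle top (array([525.9, 265.2]), array([25.9, 25.7]), 64.8, 130) [0.52563942 0.26494114 0.15992171]
handle [0.51118354 0.25135682 0.09109276] [0.53958094 0.28030533 0.164496  ]
cover [5.85466675e-01 1.61778585e-04 1.46846330e-01] [-0.93561228  0.01068836 -0.35286743] [1.11332817 0.81653818 0.13789418] [ 0.5505677  -0.07967669  0.08096537] [0.60707645 0.07983306 0.19475867]
cover edge (array([563.2,   1.6]), array([178.5,  16.6]), 89.28, 673) [0.56260345 0.00235994 0.2029876 ] 0.21179182019118503
side boxrim (array([5.054e+02, 4.000e-01]), array([185.1, 110.3]), 89.33, 442)
stand (array([524.6, 263.6]), array([ 69. , 128.3]), 7.34, 493) [0.52111963 0.2490616  0.07069536]
handle top (array([523.1, 262.9]), array([28.1, 23.9]), 71.44, 51) [0.52252155 0.25979468 0.16097422]
handle [0.5087652  0.24598105 0.0903055 ] [0.53671007 0.27688389 0.16530841]
cover [ 0.57243123 -0.00564002  0.13995177] [ 0.95213607 -0.0093296   0.3055321 ] [1.35448076 1.04689971 0.05110409] [ 0.54742393 -0.07963114  0.08005541] [0.5919359  0.07984736 0.19499905]
cover edge (array([559.4,   0. ]), array([ 15.4, 183.2]), 0.04, 338) [ 0.55805045 -0.01272409  0.20389026] 0.2107852074107433
[[0.0001, -0.9649, -0.2628, 0.0658], [1.0, 0.0002, -0.0, 0.0012], [0.0, -0.2628, 0.9649, -0.1702], [0.0, 0.0, 0.0, 1.0]] 65.70646984690485 317.0930021494257 205.6255745884427
```

View pics/w1.png

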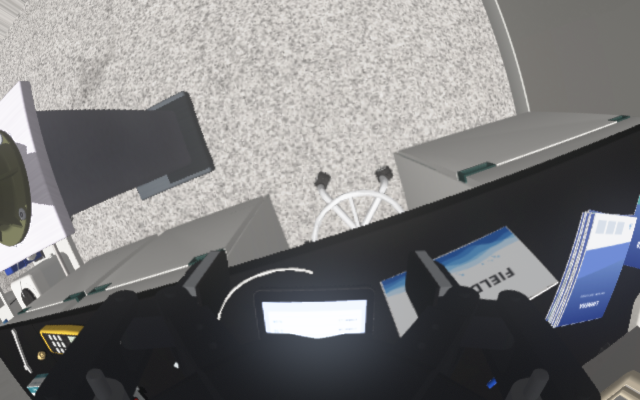

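The wrist picture shows only bench, cable and booklet; the fingers are in the lower half. Now obstacle heights and the first move.

```bash
cat >> h.py <<'E'
def go(x,y,z,yaw=None):
    "slide/turn (units of the moves) to TCP x,y,z with tool x at yaw deg in the world"
    s=r.get_obs(); M=R.from_rotvec(s["ee_rot"]).as_matrix(); d=M.T@(np.array([x,y,z])-s["tool_pos"])/.05
    cy=np.degrees(np.arctan2(M[1,0],M[0,0])); t=0 if yaw is None else -((yaw-cy+180)%360-180)/5
    print("slide",d.round(2).tolist(),"turn",round(t,2),"| yaw",round(cy,2),"pos",s["tool_pos"].round(4),"z-axis",M[:,2].round(3),"q",s["q"].round(2),"F",s["force"].round(1),"w",round(s["grip_width"],4),"t",round(s["time"],1))
E
python3 - <<'E'
from h import *
P=np.concatenate([np.load(n+"1.npz")["P"].reshape(-1,3) for n in("top","side")]); P=P[~np.isnan(P).any(1)]
for x in np.arange(.3,.95,.05):
    print(round(x,2),[ (lambda q: round(np.percentile(q,98),2) if len(q) else None)(P[(abs(P[:,0]-x)<.025)&(abs(P[:,1]-y)<.025),2]) for y in np.arange(-.2,.61,.05)])
go(.67,.045,.30,180)
E
```

```text
0.3 [np.float64(0.0), np.float64(0.0), np.float64(0.02), np.float64(0.03), np.float64(0.03), np.float64(0.03), np.float64(0.03), np.float64(0.0), np.float64(0.0), np.float64(0.0), np.float64(0.0), np.float64(0.0), np.float64(0.0), np.float64(0.01), np.float64(0.0), np.float64(0.0), np.float64(0.0)]
0.35 [np.float64(0.02), np.float64(0.01), np.float64(0.03), np.float64(0.03), np.float64(0.03), np.float64(0.03), np.float64(0.03), np.float64(0.1), np.float64(0.11), np.float64(0.0), np.float64(0.0), np.float64(0.0), np.float64(0.0), np.float64(0.01), np.float64(0.01), np.float64(0.01), np.float64(0.01)]
0.4 [np.float64(0.02), np.float64(0.01), np.float64(0.0), np.float64(0.0), np.float64(0.0), np.float64(0.02), np.float64(0.01), np.float64(0.0), np.float64(0.1), np.float64(0.01), np.float64(0.01), np.float64(0.0), np.float64(0.01), np.float64(0.01), np.float64(0.01), np.float64(0.01), np.float64(0.01)]
0.45 [np.float64(0.06), np.float64(0.0), np.float64(0.06), np.float64(0.06), np.float64(0.06), np.float64(0.06), np.float64(0.06), np.float64(0.0), np.float64(0.0), np.float64(0.1), np.flo
[... 2322 characters left out ...]
), np.float64(0.18), np.float64(0.28), np.float64(0.28), np.float64(0.28), np.float64(0.28), np.float64(0.28), np.float64(0.28), np.float64(0.28), np.float64(0.28), np.float64(0.27), np.float64(0.44), np.float64(0.44), None]
0.9 [np.float64(0.16), np.float64(0.16), np.float64(0.16), np.float64(0.18), np.float64(0.18), np.float64(0.32), np.float64(0.32), np.float64(0.32), np.float64(0.32), np.float64(0.32), np.float64(0.32), np.float64(0.32), np.float64(0.32), np.float64(0.31), np.float64(0.44), np.float64(0.43), None]
slide [-12.4, -7.35, -1.91] turn -3.75 | yaw 161.27 pos [0.2007 0.5919 0.2043] z-axis [ 0.  0. -1.] q [-1.14  0.51 -0.24  1.5   0.13  1.15 -0.15] F [0.5 0.5 0.3] w 0.0853 t 0.9
```

```bash
python3 -c "
from h import *
go(.5255,.265,.31,180)"
```

```text
slide [-8.25, -4.11, -2.11] turn -3.75 | yaw 161.27 pos [0.2007 0.5919 0.2043] z-axis [ 0.  0. -1.] q [-1.14  0.51 -0.24  1.5   0.13  1.15 -0.15] F [0.5 0.5 0.3] w 0.0853 t 0.9
```

```bash
python3 -m handwheel '{"jaw":[-1,-1,-1,-1,-1,-1,-1,-1,-1,-1,-1,-1],"slide":[[0,0,-1.1],[-1,-0.5,-2.11],[-2.0,-1,-2.11],[-3,-1.5,-2.11],[-4,-2,-2.11],[-5,-2.5,-2.11],[-6,-3,-2.11],[-7,-3.5,-2.11],[-8.25,-4.11,-2.11],[-8.25,-4.11,-2.11],[-8.25,-4.11,-2.11],[-8.25,-4.11,-2.11]],"turn":[0,0,-1,-2,-3,-3.75,-3.75,-3.75,-3.75,-3.75,-3.75,-3.75]}'
python3 - <<'E'
from h import *
go(.5255,.265,.31,180)
f=cam("wrist"); cv2.imwrite("pics/w2.png",f["pixels"]); s=r.get_obs()
np.savez("w2.npz",img=f["pixels"],z=f["z_map"],C=f["tool_from_camera"],pos=s["tool_pos"],rot=s["ee_rot"],k=[f["vertical_fov"],f["cx"],f["cy"]])
E
```

```text
time: 2.45
tool_pos: [0.5241, 0.2667, 0.3099]
ee_rot: [0.005, -3.141, -0.002]
force: [-0.3, 0.2, 0.5]
grip_width: 0.0853
finger_force: 0.0
slide [-0.03, -0.03, -0.0] turn 0.04 | yaw -179.82 pos [0.5241 0.2667 0.3099] z-axis [-0.     0.001 -1.   ] q [-0.39  0.38 -0.19  1.41  0.07  1.35  0.99] F [-0.3  0.2  0.5] w 0.0853 t 2.5
```

View pics/w2.png

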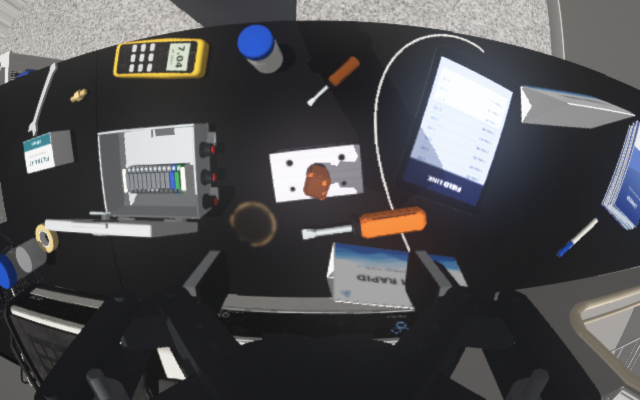

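The wrist picture shows the box at left (160,175) and the stand at (317,172). The chosen handle is in the stand at (317,180), with the small driver (335,80) and the large one (375,225) lying apart from it. Next I measure the handle's yaw and the stand.

```bash
cat >> h.py <<'E'
def wpts(f,pos,rot):
    z=f["z_map"]; H,W=z.shape; fl=H/2/np.tan(np.radians(f["vertical_fov"]/2))
    u,v=np.meshgrid(np.arange(W)-f["cx"],np.arange(H)-f["cy"]); rr=np.hypot(u,v)+1e-9; th=rr/fl
    k=np.tan(th)/rr; P=np.stack([u*k*z,v*k*z,z],-1); C=f["tool_from_camera"]
    P=P@C[:3,:3].T+C[:3,3]; P=P@R.from_rotvec(rot).as_matrix().T+pos; P[z==0]=np.nan; return P
def sel(P,x,y,z):
    m=(P[...,0]>x[0])&(P[...,0]<x[1])&(P[...,1]>y[0])&(P[...,1]<y[1])&(P[...,2]>z[0])&(P[...,2]<z[1]); return P[m]
def rect(Q):
    c,s,a=cv2.minAreaRect((Q[:,:2]*1000).astype(np.float32)); return np.round(c,1),np.round(s,1),round(a,2),len(Q)
E
python3 - <<'E'
from h import *
d=np.load("w2.npz"); f=dict(z_map=d["z"],vertical_fov=d["k"][0],cx=d["k"][1],cy=d["k"][2],tool_from_camera=d["C"])
P=wpts(f,d["pos"],d["rot"])
for a,b in((.15,.175),(.155,.175),(.158,.17)):
    Q=sel(P,(.48,.57),(.22,.31),(a,b)); print("handle",rect(Q),Q.mean(0))
print("stand",rect(sel(P,(.45,.6),(.18,.34),(.062,.078))), np.median(sel(P,(.45,.6),(.18,.34),(.062,.078))[:,2]))
print("box rim",rect(sel(P,(.40,.56),(-.13,.12),(.054,.070))))
img=d["img"]; cv2.imwrite("pics/w2c.png",cv2.resize(img[130:215,260:375],None,fx=6,fy=6,interpolation=cv2.INTER_CUBIC))
E
```

```text
handle (array([525., 267.]), array([26.8, 27. ]), 73.68, 576) [0.52356343 0.26714885 0.16065548]
handle (array([525.1, 266.9]), array([26.8, 26.9]), 71.7, 560) [0.52384829 0.26710079 0.1608899 ]
handle (array([524.7, 267.2]), array([26.5, 25.4]), 73.41, 483) [0.5241844  0.26718138 0.16150138]
stand (array([524.8, 267. ]), array([ 67.3, 121.1]), 6.82, 3523) 0.07066850349402992
box rim (array([505.8,   3.6]), array([182.4, 108. ]), 89.93, 1016)
```

View pics/w2c.png

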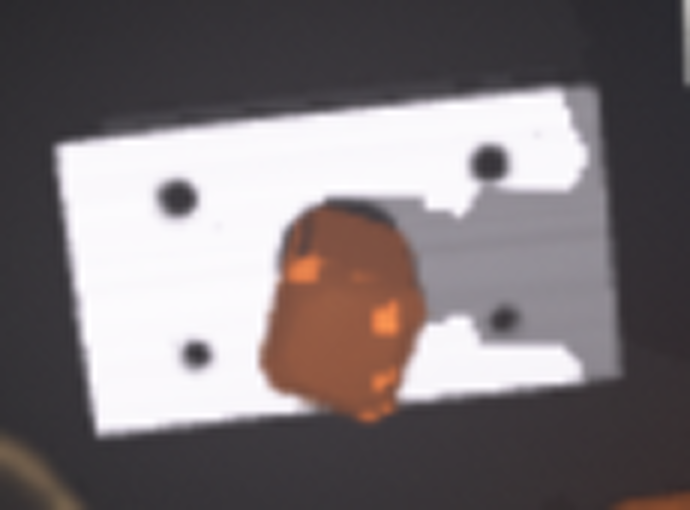

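```bash
python3 -m handwheel '{"jaw":[1,1,1,1,1,1,1,1,1,1,1,1],"slide":[[-0.4,-1,0],[-0.8,-2,0],[-1.2,-3,0],[-1.6,-4,0],[-2,-5,0],[-2.4,-6,0],[-2.6,-6.4,0],[-2.6,-6.4,0.8],[-2.6,-6.4,1.6],[-2.6,-6.4,2.4],[-2.6,-6.4,2.4],[-2.6,-6.4,2.4]],"turn":[0,0,0,0,0,0,0,0,0,0,0,0]}'; python3 -c "
from h import *
go(.584,-.055,.186,180)"
```

```text
time: 4.0
tool_pos: [0.6564, -0.0539, 0.1916]
ee_rot: [-0.003, 3.139, 0.001]
force: [0.3, -0.5, 1.1]
grip_width: -0.0002
finger_force: 0.0
slide [1.45, -0.02, 0.11] turn 0.02 | yaw -179.89 pos [ 0.6564 -0.0539  0.1916] z-axis [ 0.002  0.    -1.   ] q [ 0.11  0.56 -0.11  1.43  0.06  1.15  1.56] F [ 0.3 -0.5  1.1] w -0.0002 t 4.0
```

```bash
python3 -m handwheel '{"jaw":[1,1,1,1,1,1,1,1,1,1,1,1],"slide":[[0.8,0,0.1],[1.44,0,0.12],[1.72,0,0.22],[2.06,0,0.34],[2.32,0,0.5],[2.58,0,0.68],[2.8,0,0.92],[3.0,0,1.16],[3.24,0,1.6],[3.36,0,1.95],[3.43,0,2.24],[3.43,0,2.34]],"turn":[0,0,0,0,0,0,0,0,0,0,0,0]}'; python3 -c "
from h import *
go(.484,-.055,.074,180)"
```

```text
time: 5.5
tool_pos: [0.4853, -0.0549, 0.074]
ee_rot: [-0.001, 3.139, -0.0]
force: [-0.3, 0.2, 1.0]
grip_width: 0.0002
finger_force: 0.2
slide [0.03, -0.0, -0.0] turn 0.01 | yaw -179.95 pos [ 0.4853 -0.0549  0.074 ] z-axis [ 0.003 -0.    -1.   ] q [ 0.14  0.46 -0.1   2.03  0.08  0.66  1.55] F [-0.3  0.2  1. ] w 0.0002 t 5.5
```

```bash
python3 -m handwheel '{"jaw":[1,1,1],"slide":[[0,0,0.06],[0,0,0.12],[0,0,0.16]],"turn":[0,0,0]}'; python3 - <<'E'
from h import *
f=cam("side"); cv2.imwrite("pics/s2.png",cv2.resize(f["pixels"][100:300,250:470],None,fx=3.5,fy=3,interpolation=cv2.INTER_CUBIC)); P=pts(f); Q=sel(P,(.44,.6),(-.1,.1),(.06,.15)); print(np.percentile(Q[:,2],[5,50,90,97]),len(Q))
E
```

```text
time: 5.88
tool_pos: [0.4844, -0.0552, 0.065]
ee_rot: [-0.001, 3.141, -0.0]
force: [-0.8, 0.3, 0.4]
grip_width: -0.0002
finger_force: 0.2
[0.06262362 0.08757236 0.09770817 0.14030026] 2555
```

View pics/s2.png

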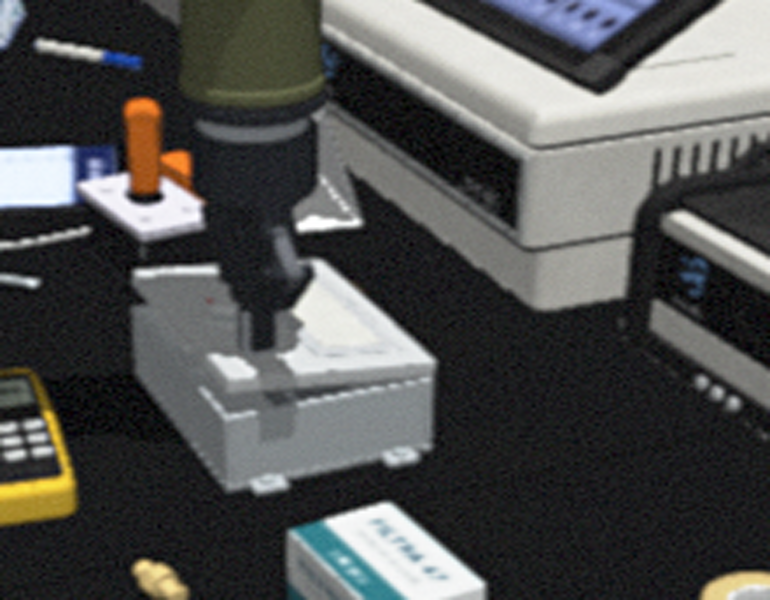

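```bash
python3 - <<'E'
from h import *
f=cam("side"); P=pts(f)
def cr(p): u,v=proj(f,p); return round((u-250)*3.5),round((v-100)*3)
print("tcp",cr((.484,-.055,.065)), "lip",cr((.449,0,.076)),"hinge ends",cr((.6,-.09,.076)),cr((.6,.09,.076)),"front",cr((.453,-.09,.076)),cr((.453,.09,.076)),cr((.453,-.09,.062)))
for (X,Z) in [((.54,.59),(.07,.12)),((.46,.59),(.07,.12))]:
    Q=sel(P,X,(-.085,.085),Z)
    for _ in range(6):
        A=np.c_[Q[:,:2],np.ones(len(Q))]; c=np.linalg.lstsq(A,Q[:,2],rcond=None)[0]; e=Q[:,2]-A@c; Q=Q[abs(e)<max(.002,1.5*e.std())]
    print(c,len(Q),"z at .599,.45:",c@[.599,0,1],c@[.45,0,1],e.std())
f=cam("top"); P=pts(f)
Q=sel(P,(.44,.6),(-.085,.085),(.07,.13)); 
for x in np.arange(.445,.6,.02): q=Q[abs(Q[:,0]-x)<.01]; print(round(x,3),len(q),np.percentile(q[:,2],[10,50,90]).round(3) if len(q) else 0)
E
```

```text
tcp (253, 383) lip (169, 345) hinge ends (446, 360) (327, 258) front (227, 402) (130, 292) (228, 419)
[-0.1678615   0.00739284  0.17781824] 505 z at .599,.45: 0.07726920453755515 0.10228056826563318 0.0009482483948025181
[-0.11843876  0.00290603  0.14969668] 1176 z at .599,.45: 0.07875186587010763 0.09639924057650072 0.0009243487922914822
0.445 40 [0.085 0.087 0.088]
0.465 363 [0.09  0.092 0.095]
0.485 296 [0.087 0.09  0.093]
0.505 327 [0.085 0.087 0.09 ]
0.525 336 [0.083 0.085 0.088]
0.545 348 [0.081 0.084 0.086]
0.565 336 [0.079 0.081 0.083]
0.585 457 [0.075 0.077 0.08 ]
```

```bash
python3 - <<'E'
from h import *
s=r.get_obs(); print(s["tool_pos"],s["force"],s["moment"],s["joint_efforts"].round(1))
f=cam("side"); P=pts(f)
for c in (321,325,328):
    print(c,[(v,)+tuple((P[v,c]*1000).round().astype(int).tolist()) + tuple(f["pixels"][v,c].tolist()) for v in range(195,250,3)])
E
```

```text
[ 0.4841315  -0.05518805  0.06480906] [-0.24909679  0.67059877  0.69810183] [0.00111497 0.02055798 0.01728496] [ -0.  -51.   -0.2 -16.3   0.   -0.   -0. ]
321 [(195, 474, -76, 157, 31, 29, 31), (198, 476, -70, 147, 29, 27, 28), (201, 473, -77, 144, 27, 24, 21), (204, 478, -64, 129, 62, 55, 54), (207, 477, -66, 123, 71, 67, 66), (210, 478, -65, 115, 77, 73, 72), (213, 476, -67, 110, 76, 76, 71), (216, 478, -64, 101, 87, 83, 80), (219, 477, -67, 95, 112, 108, 107), (222, 472, -77, 94, 205, 204, 200), (225, 468, -86, 93, 233, 232, 229), (228, 468, -88, 86, 147, 146, 144), (231, 510, 19, 8, 104, 106, 104), (234, 506, 9, 6, 101, 102, 99), (237, 468, -86, 63, 198, 193, 192), (240, 466, -90, 58, 134, 132, 130), (243, 467, -87, 49, 139, 136, 131), (246, 468, -84, 39, 137, 134, 128), (249, 467, -88, 34, 137, 135, 129)]
325 [(195, 474, -97, 167, 31, 27, 24), (198, 472, -101, 163, 39, 33, 34), (201, 474, -96, 153, 26, 28, 27), (204, 479, -84, 139, 36, 32, 31), (207, 486, -67, 122, 36, 32, 32), (210, 485, -70, 116, 38, 31, 27), (213, 487, -65, 106, 34, 30, 29), (216, 485, -68, 101, 58, 51, 52), 
[... 467 characters left out ...]
34, 33, 35), (198, 477, -106, 164, 34, 23, 31), (201, 485, -86, 146, 27, 20, 18), (204, 492, -70, 129, 60, 59, 57), (207, 492, -68, 121, 73, 69, 68), (210, 495, -62, 110, 69, 68, 68), (213, 491, -71, 108, 73, 69, 71), (216, 495, -62, 95, 97, 96, 93), (219, 493, -66, 91, 107, 106, 105), (222, 488, -79, 91, 112, 110, 109), (225, 484, -87, 89, 126, 123, 121), (228, 484, -87, 82, 123, 121, 119), (231, 514, -16, 27, 71, 65, 66), (234, 514, -15, 18, 73, 70, 64), (237, 484, -86, 59, 111, 110, 104), (240, 483, -88, 53, 116, 113, 109), (243, 483, -89, 46, 112, 111, 107), (246, 483, -88, 37, 119, 120, 115), (249, 483, -89, 30, 140, 137, 131)]<stdin>:5: RuntimeWarning: invalid value encountered in cast
```

```bash
python3 - <<'E'
from h import *
f=cam("wrist"); cv2.imwrite("pics/w3.png",f["pixels"]); T=wpts(f,np.zeros(3),np.zeros(3))
m=(abs(T[...,0])<.03)&(abs(T[...,1])<.05)&(T[...,2]>-.12)&(T[...,2]<.03)
v,u=np.where(m); print(len(v),u.min(),u.max(),v.min(),v.max())
for c in (300,308,317,326,334):
    print(c,[(k,)+tuple((T[k,c]*1000).round().tolist()) for k in range(150,300,6)])
E
```

```text
41115 122 504 186 388
300 [(150, 45.0, -12.0, 65.0), (156, 40.0, -12.0, 66.0), (162, 36.0, -12.0, 64.0), (168, 33.0, -11.0, 51.0), (174, 33.0, -10.0, 26.0), (180, 33.0, -9.0, 5.0), (186, 30.0, -9.0, 3.0), (192, 14.0, -12.0, 60.0), (198, 30.0, -7.0, -27.0), (204, 28.0, -7.0, -30.0), (210, 25.0, -7.0, -30.0), (216, 22.0, -7.0, -30.0), (222, 18.0, -7.0, -28.0), (228, 16.0, -7.0, -29.0), (234, 12.0, -7.0, -28.0), (240, 9.0, -7.0, -28.0), (246, 6.0, -8.0, -28.0), (252, 6.0, -7.0, -35.0), (258, 6.0, -7.0, -43.0), (264, 6.0, -6.0, -49.0), (270, 6.0, -6.0, -55.0), (276, 12.0, -5.0, -71.0), (282, 12.0, -5.0, -75.0), (288, 11.0, -5.0, -78.0), (294, 11.0, -5.0, -82.0)]
308 [(150, 45.0, -6.0, 64.0), (156, 40.0, -6.0, 66.0), (162, 36.0, -6.0, 65.0), (168, 33.0, -6.0, 53.0), (174, 33.0, -5.0, 25.0), (180, 33.0, -4.0, 4.0), (186, 30.0, -4.0, 1.0), (192, 14.0, -6.0, 59.0), (198, 30.0, -3.0, -25.0), (204, 28.0, -3.0, -31.0), (210, 25.0, -3.0, -30.0), (216, 22.0, -3.0, -29.0), (222, 18.0, -3.0, -28.0), (228, 16.0, -3.0, -29.0), (234, 12.0, -4.0, -28.0), (240, 9.0, -4.0, -27.0), (246, 10.0, -3.0, -39.0
[... 1366 characters left out ...]
0), (282, 11.0, 4.0, -73.0), (288, 11.0, 4.0, -77.0), (294, 11.0, 4.0, -81.0)]
334 [(150, 45.0, 14.0, 65.0), (156, 41.0, 14.0, 64.0), (162, 36.0, 14.0, 65.0), (168, 33.0, 13.0, 54.0), (174, 33.0, 12.0, 25.0), (180, 33.0, 11.0, 5.0), (186, 30.0, 11.0, 3.0), (192, 13.0, 14.0, 60.0), (198, 30.0, 9.0, -27.0), (204, 28.0, 9.0, -30.0), (210, 25.0, 9.0, -31.0), (216, 22.0, 9.0, -29.0), (222, 19.0, 9.0, -28.0), (228, 16.0, 9.0, -29.0), (234, 12.0, 9.0, -28.0), (240, 9.0, 9.0, -28.0), (246, 5.0, 9.0, -27.0), (252, 6.0, 9.0, -36.0), (258, 7.0, 9.0, -44.0), (264, 9.0, 8.0, -56.0), (270, 6.0, 8.0, -55.0), (276, 12.0, 7.0, -71.0), (282, 11.0, 7.0, -73.0), (288, 11.0, 7.0, -78.0), (294, 11.0, 7.0, -81.0)]
```

View pics/w3.png

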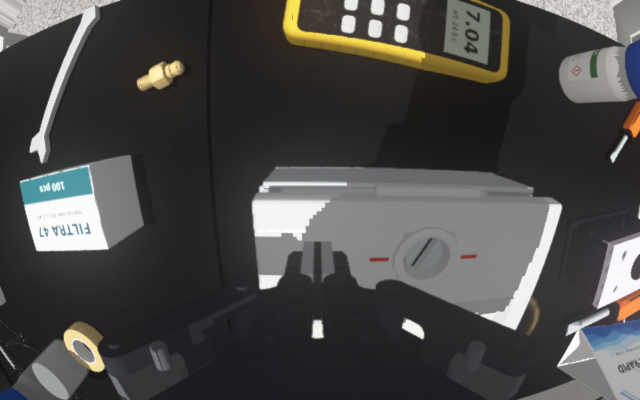

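The wrist picture shows the cover slightly open, the lock at (425,252) between two red ticks, and shut fingers whose visible ends touch the cover. The tips seem to act about 25 mm short of the TCP reading. I push a little further and check.

```bash
python3 -m handwheel '{"jaw":[1,1,1],"slide":[[0,0,0.06],[0,0,0.12],[0,0,0.16]],"turn":[0,0,0]}'; cat > cov.py <<'E'
from h import *
f=cam("top"); P=pts(f); Q=sel(P,(.5,.59),(-.085,.085),(.065,.12))
for _ in range(6):
    A=np.c_[Q[:,:2],np.ones(len(Q))]; c=np.linalg.lstsq(A,Q[:,2],rcond=None)[0]; e=Q[:,2]-A@c; Q=Q[abs(e)<max(.002,1.5*e.std())]
print("cover angle",-np.arctan(c[0]),"z front",c@[.453,0,1],"hinge",c@[.599,0,1],len(Q)); s=r.get_obs(); print(s["tool_pos"],s["force"].round(1),s["time"])
E
python3 cov.py
```

```text
time: 6.5
tool_pos: [0.4838, -0.0552, 0.0565]
ee_rot: [0.001, -3.141, 0.0]
force: [0.0, -0.4, 0.4]
grip_width: -0.0003
finger_force: 0.2
cover angle 0.057841398942510176 z front 0.08467732138733508 hinge 0.07622304675378036 1225
[ 0.48376921 -0.05516618  0.05632537] [-1.2  1.   0.2] 6.55
```

```bash
python3 -m handwheel '{"jaw":[1,1,1,1],"slide":[[0,0,0.06],[0,0,0.12],[0,0,0.18],[0,0,0.22]],"turn":[0,0,0,0]}'; python3 cov.py
```

```text
time: 7.05
tool_pos: [0.4841, -0.0553, 0.0483]
ee_rot: [-0.0, 3.14, -0.001]
force: [-13.8, 1.0, 55.1]
grip_width: -0.0001
finger_force: 27.7
cover angle -0.0009237862509077412 z front 0.07545867907198092 hinge 0.07559355190297942 1194
[ 0.4840745  -0.05521793  0.04853839] [-10.7   0.3  40. ] 7.1
```

The cover is shut: angle about 0 and 55 N at the stop. The real fingertips are about 27 mm behind the TCP reading, so I will allow for that. Now up, and a look at the lock.

```bash
python3 -m handwheel '{"jaw":[1,1,-1,-1,-1,-1,-1],"slide":[[0,0,-0.6],[0,0,-1.8],[-0.5,0.5,-3],[-0.96,1.1,-3.6],[-0.96,1.1,-3.6],[-0.96,1.1,-3.6],[-0.96,1.1,-3.6]],"turn":[0,0,0,0,0,0,0]}'; cat > lock.py <<'E'
from h import *
import sys
s=r.get_obs(); f=cam("wrist"); P=wpts(f,s["tool_pos"],s["ee_rot"]); n=sys.argv[1]
img=f["pixels"]; g=img.max(2).astype(int)
Q=sel(P,(.46,.6),(-.085,.085),(.05,.1)); print("cover z",np.median(Q[:,2]),"rect",rect(sel(P,(.43,.61),(-.11,.11),(.070,.085))))
Q=sel(P,(.44,.53),(-.05,.05),(.0772,.085)); print("boss",rect(Q),Q.mean(0))
hsv=cv2.cvtColor(img,cv2.COLOR_BGR2HSV); red=((hsv[...,0]<8)|(hsv[...,0]>172))&(hsv[...,1]>120)
m=red&(abs(P[...,0]-.485)<.03)&(abs(P[...,1])<.06)&(P[...,2]>.06); Q=P[m]
for sg in(1,-1): q=Q[(Q[:,1]-np.median(Q[:,1]))*sg>0]; print("tick",q.mean(0),len(q))
c=np.array(eval(sys.argv[2])) if len(sys.argv)>2 else Q.mean(0)[:2]
# ray/plane intersect at z=.072 so that slot pixels do not depend on depth noise
O=R.from_rotvec(s["ee_rot"]).as_matrix()@f["tool_from_camera"][:3,3]+s["tool_pos"]
D=P-O; G=O+D*((.072-O[2])/D[...,2])[...,None]
d=np.hypot(G[...,0]-c[0],G[...,1]-c[1]); m=d<.0095; med=np.median(g[m]); print("n head",m.sum(),"med",med)
k=m&(g<med*.65); X=G[k][:,:2]; w=np.linalg.eigh(np.cov(X.T))[1][:,1]; 
print("slot px",k.sum(),"centre",X.mean(0),"angle of slot from world -x, cw from above (deg)",np.degrees(np.arctan2(w[1]*-np.sign(w[0]) ,abs(w[0]))),np.sqrt(np.linalg.eigvalsh(np.cov(X.T))))
v,u=np.where(d<.03); cv2.imwrite("pics/%s.png"%n,cv2.resize(img[v.min():v.max(),u.min():u.max()],(500,500),interpolation=cv2.INTER_CUBIC)); print("crop",u.min(),u.max(),v.min(),v.max())
E
python3 lock.py lk1; python3 -c "
from h import *
go(.5248,.267,.25,180)"
```

```text
time: 7.98
tool_pos: [0.5308, -0.0012, 0.2246]
ee_rot: [-0.001, -3.139, 0.001]
force: [-0.8, -0.9, -0.2]
grip_width: 0.0854
finger_force: 0.0
cover z 0.07712154033441627 rect (array([522.7,   3.1]), array([181.1, 149.6]), 89.77, 21130)
boss (array([491.6,   0. ]), array([99.9, 76.7]), 89.99, 2446) [4.99904647e-01 1.76667628e-05 7.80706170e-02]
tick [0.4839761  0.02908544 0.07854184] 1
tick [0.48409251 0.02822287 0.07672529] 1
n head 257 med 236.0
slot px 0 centre [nan nan] angle of slot from world -x, cw from above (deg) nan [nan nan]
crop 317 373 114 170
slide [0.13, 5.36, -0.51] turn -0.01 | yaw 179.95 pos [ 0.5309 -0.0011  0.2247] z-axis [-0.002 -0.    -1.   ] q [ 0.05  0.34 -0.13  1.71  0.05  1.09  1.47] F [-0.5  0.9  0.5] w 0.0853 t 8.0
  avg = a.mean(axis, **keepdims_kw)
  ret = um.true_divide(
lock.py:15: RuntimeWarning: Degrees of freedom <= 0 for slice
  k=m&(g<med*.65); X=G[k][:,:2]; w=np.linalg.eigh(np.cov(X.T))[1][:,1];
  c *= np.true_divide(1, fact)
  c *= np.true_divide(1, fact)
lock.py:16: RuntimeWarning: Mean of empty slice.
  print("slot px",k.sum(),"centre",X.mean(0),"angle of slot from world -x, cw from above (deg)",np.degrees(np.arctan2(w[1]*-np.sign(w[0]) ,abs(w[0]))),np.sqrt(np.linalg.eigvalsh(np.cov(X.T))))
lock.py:16: RuntimeWarning: Degrees of freedom <= 0 for slice
  print("slot px",k.sum(),"centre",X.mean(0),"angle of slot from world -x, cw from above (deg)",np.degrees(np.arctan2(w[1]*-np.sign(w[0]) ,abs(w[0]))),np.sqrt(np.linalg.eigvalsh(np.cov(X.T))))
```

View pics/lk1.png

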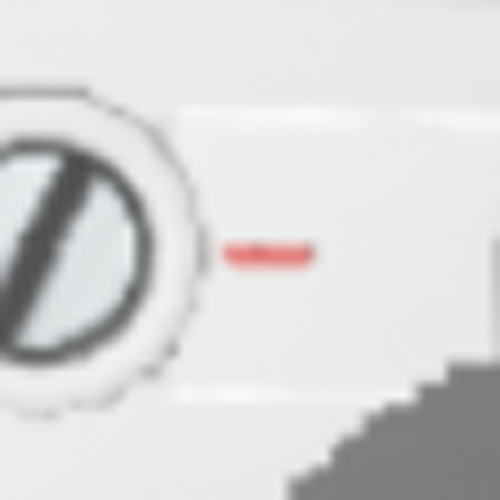

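The crop shows the lock head with its slot about 25° clockwise from the box x, and one red tick at right. I re-measure using the box-derived centre.

```bash
sed -i 's/^for sg.*$//' lock.py; python3 lock.py lk2 "(.4847,.0025)" 2>&1 | grep -v Warn
```

```text
cover z 0.0771068527482078 rect (array([523. ,   3.2]), array([180.6, 149.7]), 89.3, 21136)
boss (array([491.3,   0. ]), array([ 77.4, 100. ]), 0.0, 2407) [ 4.99961352e-01 -2.63850839e-04  7.81023703e-02]
n head 259 med 220.0
slot px 74 centre [0.48498735 0.00311748] angle of slot from world -x, cw from above (deg) 25.97006375780668 [0.00123407 0.00540993]
crop 291 348 114 170
```

```bash
python3 -c "
from h import *
go(.525,.267,.17,162.5);go(.525,.267,.074,162.5)"
```

```text
slide [0.12, 5.36, 1.1] turn 3.49 | yaw 179.95 pos [ 0.5311 -0.001   0.2249] z-axis [-0.002 -0.    -1.   ] q [ 0.05  0.34 -0.13  1.71  0.05  1.09  1.47] F [ 0.1  0.8 -0.8] w 0.0852 t 8.1
slide [0.12, 5.36, 3.02] turn 3.49 | yaw 179.95 pos [ 0.5311 -0.001   0.2249] z-axis [-0.002 -0.    -1.   ] q [ 0.05  0.34 -0.13  1.71  0.05  1.09  1.47] F [ 0.1  0.8 -0.8] w 0.0852 t 8.1
```

```bash
python3 -m handwheel '{"jaw":[-1,-1,-1,-1,-1,-1,-1,-1,-1],"slide":[[0,1,0],[0,2,0],[0,3,0],[0,4,0],[0.1,5,0],[0.12,5.36,0.3],[0.12,5.36,1.1],[0.12,5.36,1.1],[0.12,5.36,1.1]],"turn":[0,1,2,3,3.5,3.5,3.5,3.5,3.5]}'; python3 - <<'E'
from h import *
go(.525,.267,.074,162.5)
s=r.get_obs(); f=cam("wrist"); cv2.imwrite("pics/w4.png",f["pixels"]); P=wpts(f,s["tool_pos"],s["ee_rot"])
Q=sel(P,(.48,.57),(.22,.31),(.157,.175)); print("handle",rect(Q),Q.mean(0))
hsv=cv2.cvtColor(f["pixels"],cv2.COLOR_BGR2HSV); m=(hsv[...,1]>130)&(hsv[...,0]<16)&(abs(P[...,0]-.525)<.04)&(abs(P[...,1]-.267)<.04)&(P[...,2]>.08); Q=P[m]; print("orange",rect(Q))
f=cam("side");P=pts(f);
E
```

```text
time: 9.2
tool_pos: [0.5265, 0.2669, 0.1715]
ee_rot: [0.479, 3.104, -0.0]
force: [0.3, -0.7, -0.2]
grip_width: 0.0851
finger_force: 0.0
slide [0.03, -0.01, 1.95] turn -0.01 | yaw 162.44 pos [0.5265 0.2669 0.1715] z-axis [ 0. -0. -1.] q [-0.43  0.48 -0.13  1.65  0.07  1.02  0.69] F [ 0.3 -0.7 -0.2] w 0.0851 t 9.2
handle (array([524.4, 267. ]), array([26.1, 25.6]), 73.12, 1442) [0.52322489 0.26778284 0.16117235]
orange (array([524.6, 267.9]), array([24.3, 26.6]), 73.69, 1977)
```

```bash
python3 -m handwheel '{"jaw":[-1,-1,-1,-1,-1,1,1,1,1,1,1],"slide":[[0.04,0,0.6],[0.04,0,1.2],[0.04,0,1.8],[0.04,0,1.95],[0.04,0,1.95],[0.04,0,1.95],[0.04,0,1.95],[0.04,0,1.95],[0.04,0,1.95],[0.04,0,1.95],[0.04,0,1.95]],"turn":[-0.14,-0.14,-0.14,-0.14,-0.14,-0.14,-0.14,-0.14,-0.14,-0.14,-0.14]}'; python3 -c "
from h import *
go(.525,.267,.074,163)"
```

```text
time: 10.68
tool_pos: [0.5242, 0.2685, 0.0737]
ee_rot: [0.458, 3.107, 0.0]
force: [-0.9, -1.1, 5.1]
grip_width: 0.0253
finger_force: 61.3
slide [-0.02, -0.02, -0.01] turn 0.04 | yaw 163.22 pos [0.5242 0.2685 0.0737] z-axis [ 0.001  0.    -1.   ] q [-0.44  0.58 -0.12  1.77  0.09  0.8   0.67] F [-0.9 -1.1  5.1] w 0.0253 t 10.7
```

```bash
python3 -m handwheel '{"jaw":[1,1,1,1,1,1],"slide":[[0,0,-0.5],[0,0,-1.2],[0,0,-2],[0,0,-2.8],[0,0,-2.8],[0,0,-2.8]],"turn":[0,0,0,0,0,0]}'; python3 - <<'E'
from h import *
go(.525,.267,.074,163)
s=r.get_obs()
I=[]
f=cam("side"); P=pts(f)
u,v=proj(f,(s["tool_pos"][0],s["tool_pos"][1],.15)); u,v=int(u),int(v); print("tip px",u,v); a=cv2.resize(f["pixels"][v-45:v+25,u-35:u+35],(400,400),interpolation=cv2.INTER_CUBIC)
Q=sel(P,(s["tool_pos"][0]-.03,s["tool_pos"][0]+.03),(.23,.30),(.1,.30)); 
for z in np.arange(.13,.27,.01): q=Q[abs(Q[:,2]-z)<.005]; print(round(z,3),len(q),q[:,:2].mean(0).round(4) if len(q) else "",np.ptp(q,axis=0).round(4) if len(q) else "")
w=cam("wrist"); T=wpts(w,np.zeros(3),np.zeros(3)); b=cv2.resize(w["pixels"][140:300,230:400],(400,400),interpolation=cv2.INTER_CUBIC)
cv2.imwrite("pics/b1.png",np.hstack([a,b]))
E
```

```text
time: 11.42
tool_pos: [0.5233, 0.2681, 0.2122]
ee_rot: [-0.458, -3.107, 0.002]
force: [-1.3, 0.6, -0.8]
grip_width: 0.0252
finger_force: 60.6
slide [-0.04, -0.01, 2.76] turn 0.05 | yaw 163.23 pos [0.5233 0.2681 0.2122] z-axis [-0.001 -0.001 -1.   ] q [-0.43  0.44 -0.13  1.59  0.06  1.12  0.7 ] F [-1.3  0.6 -0.8] w 0.0252 t 11.4
tip px 289 138
0.13 0  
0.14 0  
0.15 8 [0.5257 0.2653] [0.0116 0.0037 0.0038]
0.16 14 [0.5233 0.2641] [0.0078 0.0083 0.0092]
0.17 11 [0.5238 0.2648] [0.0097 0.0064 0.008 ]
0.18 13 [0.5232 0.2639] [0.0082 0.0133 0.0085]
0.19 11 [0.5231 0.2636] [0.0053 0.0125 0.0089]
0.2 10 [0.5243 0.2643] [0.0066 0.0075 0.0082]
0.21 28 [0.5208 0.2587] [0.025  0.024  0.0092]
0.22 30 [0.5231 0.2583] [0.0251 0.0275 0.0099]
0.23 36 [0.5219 0.2551] [0.0234 0.0145 0.0095]
0.24 35 [0.5199 0.2531] [0.0238 0.0305 0.0099]
0.25 39 [0.5183 0.2485] [0.0263 0.0249 0.0095]
0.26 39 [0.518  0.2482] [0.026  0.0284 0.0097]
0.27 39 [0.5177 0.2465] [0.0217 0.0248 0.0096]
```

View pics/b1.png

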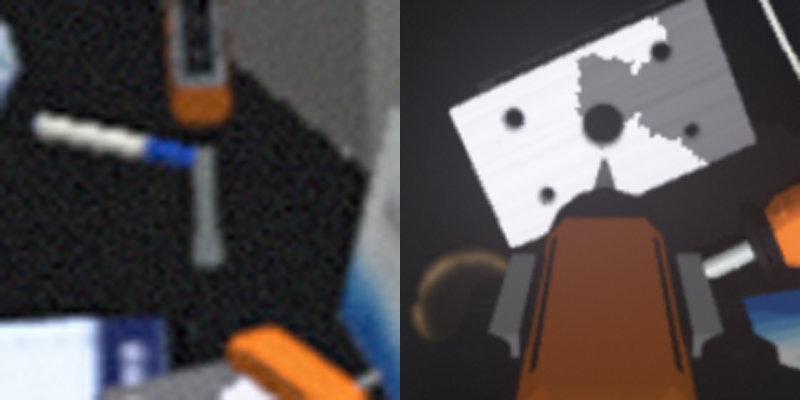

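Left half: the blade hangs below the handle and the side camera sees it broad (flare at (207,265)). Right half: the wrist camera sees it edge-on at (604,170). So the blade's width lies along the tool x. Next, above the lock.

```bash
python3 -c "
from h import *
go(.485,.003,.165,154)"
```

```text
slide [-0.8, -5.29, 0.94] turn 1.85 | yaw 163.23 pos [0.5231 0.268  0.2116] z-axis [-0.003 -0.002 -1.   ] q [-0.43  0.44 -0.13  1.59  0.06  1.12  0.7 ] F [ 0.7  0.1 -2.3] w 0.0252 t 11.5
```

```bash
python3 -m handwheel '{"jaw":[1,1,1,1,1,1,1,1,1,1],"slide":[[-0.1,-0.8,0],[-0.25,-1.8,0],[-0.4,-2.8,0],[-0.55,-3.8,0],[-0.7,-4.7,0],[-0.8,-5.29,0.2],[-0.8,-5.29,0.94],[-0.8,-5.29,0.94],[-0.8,-5.29,0.94],[-0.8,-5.29,0.94]],"turn":[0,0.5,1,1.5,1.85,1.85,1.85,1.85,1.85,1.85]}'; python3 - <<'E'
from h import *
go(.485,.003,.165,154)
s=r.get_obs(); w=cam("wrist"); W=w["pixels"]; T=wpts(w,np.zeros(3),np.zeros(3))
cv2.imwrite("pics/lk3.png",cv2.resize(W[150:260,262:372],(600,600),interpolation=cv2.INTER_CUBIC))
np.savez("w5.npz",img=W,z=w["z_map"],pos=s["tool_pos"],rot=s["ee_rot"])
for v in range(170,240,4): print(v,(T[v,311:324]*1000)[:,2].round().tolist())
E
```

```text
time: 12.78
tool_pos: [0.4866, 0.0042, 0.1672]
ee_rot: [0.706, 3.06, 0.001]
force: [1.4, -0.5, -1.4]
grip_width: 0.0251
finger_force: 60.4
slide [0.02, -0.04, 0.04] turn 0.01 | yaw 154.03 pos [0.4866 0.0042 0.1672] z-axis [ 0.002  0.    -1.   ] q [-0.04  0.33 -0.03  1.91  0.01  0.9   1.04] F [ 1.4 -0.5 -1.4] w 0.0251 t 12.8
170 [90.0, 91.0, 90.0, 91.0, 91.0, 90.0, 90.0, 91.0, 91.0, 89.0, 91.0, 92.0, 90.0]
174 [92.0, 89.0, 92.0, 92.0, 91.0, 91.0, 90.0, 92.0, 90.0, 91.0, 91.0, 92.0, 90.0]
178 [88.0, 89.0, 89.0, 88.0, 87.0, 88.0, 87.0, 88.0, 88.0, 89.0, 90.0, 90.0, 91.0]
182 [89.0, 89.0, 88.0, 88.0, 88.0, 89.0, 88.0, 87.0, 88.0, 89.0, 89.0, 87.0, 88.0]
186 [99.0, 99.0, 99.0, 100.0, 100.0, 95.0, 96.0, 94.0, 94.0, 95.0, 98.0, 89.0, 89.0]
190 [100.0, 99.0, 98.0, 99.0, 100.0, 95.0, 96.0, 94.0, 96.0, 95.0, 94.0, 95.0, 95.0]
194 [98.0, 100.0, 99.0, 100.0, 100.0, 96.0, 96.0, 95.0, 96.0, 95.0, 94.0, 96.0, 95.0]
198 [99.0, nan, 100.0, 100.0, 99.0, 94.0, 95.0, 94.0, 95.0, 95.0, 95.0, 95.0, 93.0]
202 [99.0, 99.0, 100.0, 99.0, 101.0, 94.0, 95.0, 94.0, 95.0, 95.0, 95.0, 95.0, 96.0]
206 [99.0, 98.0, 99.0, 100.0, 53.0, 53.0, 53.0, 52.0, 94.0, 94.0, 101.0, 98.0, 97.0]
210 [95.0, 95.0, 95.0, 48.0, 47.0, 46.0, 48.0, 48.0, 50.0, 92.0, 89.0, 88.0, 88.0]
214 [88.0, 88.0, 43.0, 42.0, 39.0, 41.0, 41.0, 40.0, 42.0, 43.0, 88.0, 89.0, 89.0]
218 [-2.0, -2.0, -1.0, -0.0, -0.0, -1.0, -2.0, -1.0, -2.0, -3.0, -2.0, -1.0, -3.0]
222 [-2.0, -2.0, -2.0, -2.0, -1.0, -1.0, -3.0, -1.0, -1.0, -2.0, -3.0, -2.0, -1.0]
226 [-3.0, -1.0, -2.0, -2.0, -1.0, -3.0, -2.0, -1.0, -3.0, -1.0, -1.0, -1.0, -2.0]
230 [-19.0, -19.0, -19.0, -19.0, -19.0, -18.0, -19.0, -19.0, -18.0, -18.0, -20.0, -19.0, -19.0]
234 [-26.0, -27.0, -26.0, -27.0, -27.0, -26.0, -27.0, -25.0, -26.0, -26.0, -26.0, -26.0, -26.0]
238 [-31.0, -31.0, -32.0, -33.0, -31.0, -31.0, -32.0, -31.0, -32.0, -32.0, -32.0, -32.0, -31.0]
```

View pics/lk3.png

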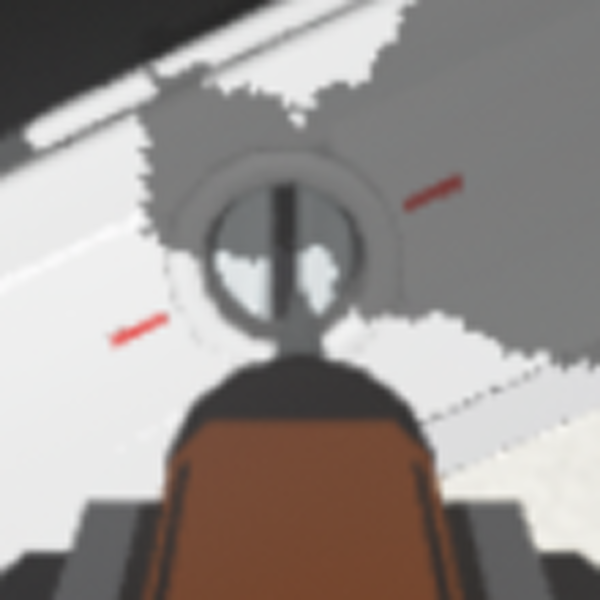

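The picture shows the slot upright at crop (284,250), parallel to the blade, and the shaft at (298,335). The shaft is about 2 mm to the +y side of the slot in tool axes. I measure that from depth.

```bash
python3 - <<'E'
from h import *
d=np.load("w5.npz"); w2=np.load("w2.npz"); f=dict(z_map=d["z"],vertical_fov=w2["k"][0],cx=w2["k"][1],cy=w2["k"][2],tool_from_camera=w2["C"])
T=wpts(f,np.zeros(3),np.zeros(3))*1000; rows=np.arange(400)[:,None]*np.ones(640); cols=np.arange(640)[None]*np.ones((400,1))
m=(cols>300)&(cols<330)
k=m&(rows>184)&(rows<205)&(T[...,2]>97.5); print("slot",k.sum(),T[k].mean(0),T[k].min(0),T[k].max(0), np.polyfit(T[k][:,0],T[k][:,1],1))
k=m&(rows>184)&(rows<206)&(T[...,2]>92); print("head",T[k].mean(0),T[k].min(0),T[k].max(0))
for v in range(203,218):
    k=m[v]&(T[v,:,2]>25)&(T[v,:,2]<72); 
    if k.any(): print(v,T[v][k].mean(0).round(1),np.ptp(T[v][k][:,1]).round(1))
E
```

```text
slot 146 [  1.92370553  -1.9997097  100.53716152] [ -7.20602822 -13.81985367  97.65059675] [ 11.13305143  10.937357   105.55425558] [-0.15984549 -1.69221405]
head [ 2.16257735 -1.82362783 96.53865248] [ -8.19793074 -13.81985367  93.03528983] [ 12.04409933  10.937357   105.55425558]
204 [ 4.   0.5 60.1] 2.3
205 [ 4.2  0.5 56.3] 2.3
206 [ 4.4  0.5 52.8] 2.2
207 [ 3.7  0.5 52.7] 3.8
208 [ 3.   0.5 52.1] 3.8
209 [ 2.9  0.5 49.9] 3.7
210 [ 2.7  0.5 47.8] 3.7
211 [ 2.   0.5 47.5] 5.2
212 [ 2.1  0.5 44.8] 5.1
213 [ 2.3  0.5 41.5] 5.0
214 [ 1.6  0.5 41.3] 5.0
215 [ 0.6 -0.4 42.3] 7.3
```

```bash
python3 -m handwheel '{"jaw":[1,1,1,1,1,1,1],"slide":[[0.05,-0.05,0],[0.05,-0.05,0.2],[0.05,-0.05,0.4],[0.05,-0.05,0.56],[0.05,-0.05,0.6],[0.05,-0.05,0.64],[0.05,-0.05,0.64]],"turn":[0,0,0,0,0,0,0]}'; python3 -c "
from h import *
go(.485,.003,.165,154)"
```

```text
time: 13.7
tool_pos: [0.4826, 0.0025, 0.1343]
ee_rot: [0.707, 3.061, 0.0]
force: [0.4, -0.2, -1.0]
grip_width: 0.0253
finger_force: 60.5
slide [-0.04, 0.03, -0.61] turn -0.01 | yaw 153.97 pos [0.4826 0.0025 0.1343] z-axis [ 0. -0. -1.] q [-0.03  0.36 -0.03  1.97  0.02  0.81  1.04] F [ 0.4 -0.2 -1. ] w 0.0253 t 13.7
```

```bash
python3 -m handwheel '{"jaw":[1,1,1,1],"slide":[[0,0,0.02],[0,0,0.04],[0,0,0.06],[0,0,0.06]],"turn":[0,0,0,0]}'; python3 -m handwheel '{"jaw":[1,1,1],"slide":[[0,0,0.02],[0,0,0.04],[0,0,0.04]],"turn":[0,0,0]}'
```

```text
time: 14.2
tool_pos: [0.4827, 0.0027, 0.1313]
ee_rot: [0.707, 3.061, 0.0]
force: [-0.1, -0.0, -1.1]
grip_width: 0.025
finger_force: 60.6
time: 14.58
tool_pos: [0.483, 0.0027, 0.1302]
ee_rot: [0.707, 3.06, 0.001]
force: [-1.8, 0.2, 8.4]
grip_width: 0.0254
finger_force: 62.2
```

The blade met the slot's floor at the expected depth (5 mm below the head's face), so it is in. Now I turn clockwise in stages and watch the moments.

```bash
python3 -m handwheel '{"jaw":[1,1,1,1,1,1,1],"slide":[[0,0,-0.02],[0,0,-0.02],[0,0,-0.02],[-0.005,0,-0.02],[-0.01,0.005,-0.02],[-0.01,0.005,-0.02],[-0.01,0.005,-0.02]],"turn":[0,1.5,3,4.5,6,7,7]}'; cat > m.py <<'E'
from h import *
go(.484,.005,.13,90); s=r.get_obs(); print("moment",s["moment"].round(3),"effort7",s["joint_efforts"][4:].round(3))
E
python3 m.py
```

```text
time: 15.45
tool_pos: [0.4836, 0.0029, 0.1305]
ee_rot: [1.593, 2.707, 0.001]
force: [0.9, 2.2, 3.1]
grip_width: 0.0251
finger_force: 61.0
slide [0.03, 0.03, 0.01] turn 5.81 | yaw 119.04 pos [0.4836 0.0029 0.1305] z-axis [ 0.001  0.    -1.   ] q [-0.15  0.37  0.13  1.97 -0.07  0.8   0.52] F [0.9 2.2 3.1] w 0.0251 t 15.4
moment [ 0.434 -0.216  0.093] effort7 [ 0.342  0.32  -0.711]
```

```bash
python3 -m handwheel '{"jaw":[1,1,1,1,1,1],"slide":[[0,0,0],[0,0,0],[0,0.01,0],[0,0.01,0],[0,0.01,0],[0,0.01,0]],"turn":[1.5,3,4.5,5.8,6.5,6.5]}'; python3 m.py
python3 -m handwheel '{"jaw":[1,1,1],"slide":[[0,0,0],[0,0,0],[0,0,0]],"turn":[0.6,1.2,1.2]}'; python3 m.py
```

```text
time: 16.2
tool_pos: [0.4837, 0.0026, 0.1305]
ee_rot: [2.286, 2.154, 0.0]
force: [1.0, 0.7, 4.1]
grip_width: 0.0252
finger_force: 61.1
slide [0.05, 0.0, 0.01] turn -0.68 | yaw 86.61 pos [0.4837 0.0026 0.1305] z-axis [ 0. -0. -1.] q [-0.26  0.38  0.28  1.97 -0.15  0.8   0.05] F [1.  0.7 4.1] w 0.0252 t 16.2
moment [ 0.112 -0.037  0.07 ] effort7 [ 0.007  0.009 -0.51 ]
time: 16.58
tool_pos: [0.4837, 0.0026, 0.1305]
ee_rot: [2.395, 2.032, 0.0]
force: [0.6, 0.6, 4.3]
grip_width: 0.0254
finger_force: 61.2
slide [0.05, -0.0, 0.01] turn -1.88 | yaw 80.62 pos [0.4837 0.0026 0.1305] z-axis [ 0. -0. -1.] q [-0.28  0.39  0.31  1.97 -0.16  0.8  -0.04] F [0.6 0.6 4.3] w 0.0254 t 16.6
moment [ 0.024 -0.014  0.107] effort7 [-0.038  0.006 -0.429]
```

Still only friction torque; continue until the stop shows.

```bash
python3 -m handwheel '{"jaw":[1,1,1],"slide":[[0,0,0],[0,0,0],[0,0,0]],"turn":[0.5,1.0,1.0]}'; python3 m.py
python3 -m handwheel '{"jaw":[1,1,1],"slide":[[0,0,0],[0,0,0],[0,0,0]],"turn":[0.5,1.0,1.0]}'; python3 m.py
```

```text
time: 16.95
tool_pos: [0.4837, 0.0026, 0.1305]
ee_rot: [2.485, 1.921, 0.0]
force: [0.9, 1.0, 5.3]
grip_width: 0.0253
finger_force: 61.3
slide [0.05, -0.01, 0.01] turn -2.92 | yaw 75.42 pos [0.4837 0.0026 0.1305] z-axis [ 0. -0. -1.] q [-0.3   0.39  0.34  1.97 -0.17  0.81 -0.12] F [0.9 1.  5.3] w 0.0253 t 16.9
moment [-0.064 -0.04   0.084] effort7 [-0.117  0.    -0.315]
time: 17.32
tool_pos: [0.4838, 0.0026, 0.1305]
ee_rot: [2.566, 1.811, 0.0]
force: [-0.2, 0.8, 4.7]
grip_width: 0.0254
finger_force: 61.4
slide [0.05, -0.01, 0.01] turn -3.91 | yaw 70.43 pos [0.4838 0.0026 0.1305] z-axis [ 0. -0. -1.] q [-0.32  0.39  0.36  1.97 -0.19  0.81 -0.19] F [-0.2  0.8  4.7] w 0.0254 t 17.3
moment [-0.011 -0.     0.143] effort7 [-0.133  0.041 -0.374]
```

```bash
python3 -m handwheel '{"jaw":[1,1,1],"slide":[[0,0,0],[0,0,0],[0,0,0]],"turn":[0.4,0.8,0.8]}'; python3 m.py
python3 - <<'E'
from h import *
s=r.get_obs(); f=cam("wrist"); T=wpts(f,np.zeros(3),np.zeros(3))*1000; img=f["pixels"]
P=wpts(f,s["tool_pos"],s["ee_rot"])*1000
# handle yaw in world from orange top / blade visible
for v in range(204,222,2):
    k=(np.arange(640)>290)&(np.arange(640)<345)&(T[v,:,2]>20)&(T[v,:,2]<75); 
    if k.any(): print(v,T[v][k].mean(0).round(1),np.ptp(T[v][k][:,1]).round(1))
np.savez("w6.npz",img=img,z=f["z_map"],pos=s["tool_pos"],rot=s["ee_rot"])
E
```

```text
time: 17.7
tool_pos: [0.4838, 0.0026, 0.1305]
ee_rot: [2.628, 1.721, 0.0]
force: [0.7, 0.4, 5.5]
grip_width: 0.025
finger_force: 61.4
slide [0.04, -0.02, 0.01] turn -4.71 | yaw 66.45 pos [0.4838 0.0026 0.1305] z-axis [ 0.001 -0.    -1.   ] q [-0.33  0.39  0.38  1.97 -0.2   0.81 -0.25] F [0.7 0.4 5.5] w 0.025 t 17.7
moment [-0.015 -0.024  0.241] effort7 [-0.203  0.083 -0.403]
204 [ 7.3  0.8 56.2] 39.7
206 [ 5.7  0.8 56.2] 39.9
208 [ 4.3  0.8 55.6] 40.0
210 [ 2.8  0.8 55.2] 40.0
212 [ 1.5  0.8 54.5] 40.2
214 [ 0.1  0.8 53.7] 40.2
216 [-2.   1.2 55.4] 40.2
218 [-3.   1.2 53.5] 40.2
220 [-4.3  1.8 52.6] 40.4
```

```bash
python3 -m handwheel '{"jaw":[1,1,1],"slide":[[0,0,0],[0,0,0],[0,0,0]],"turn":[0.5,1.0,1.0]}'; python3 m.py
```

```text
time: 18.12
tool_pos: [0.4838, 0.0026, 0.1305]
ee_rot: [2.7, 1.605, 0.0]
force: [-0.1, -0.0, 5.7]
grip_width: 0.0253
finger_force: 61.4
slide [0.04, -0.02, 0.01] turn -5.71 | yaw 61.45 pos [0.4838 0.0026 0.1305] z-axis [ 0.001 -0.    -1.   ] q [-0.35  0.4   0.41  1.98 -0.21  0.81 -0.32] F [-0.1 -0.   5.7] w 0.0253 t 18.1
moment [-0.146 -0.009  0.296] effort7 [-0.318  0.129 -0.542]
```

```bash
python3 -m handwheel '{"jaw":[1,1,1,1],"slide":[[0,0,0],[0,0,0],[0,0,0],[0,0,0]],"turn":[-1.5,-3,-4,-4]}'; python3 m.py; python3 -m handwheel '{"jaw":[1,1,1,1,1],"slide":[[0,0,-0.2],[0,0,-0.5],[0,0,-0.8],[0,0,-0.8],[0,0,-0.8]],"turn":[0,0,0,0,0]}'; python3 - <<'E'
from h import *
s=r.get_obs(); f=cam("wrist"); T=wpts(f,np.zeros(3),np.zeros(3))*1000; P=wpts(f,s["tool_pos"],s["ee_rot"])*1000
m=(np.hypot(P[...,0]-484.5,P[...,1]-3.2)<11)
print(s["tool_pos"],"z hist",np.histogram(P[m][:,2],bins=[40,60,64,66,68,69,70,71,72,73,74,76,80,90,120]))
k=m&(P[...,2]<69.8)&(P[...,2]>63)&(np.hypot(P[...,0]-484.5,P[...,1]-3.2)<10); Q=P[k]; print(len(Q),Q.mean(0),np.ptp(Q,axis=0)); w=np.linalg.eigh(np.cov(Q[:,:2].T)); print(np.sqrt(w[0]),w[1][:,1],"angle",np.degrees(np.arctan2(w[1][1,1],w[1][0,1]))%180)
rr=np.arange(640)
for v in range(196,222,2):
    k=(rr>290)&(rr<345)&(T[v,:,2]>20)&(T[v,:,2]<72)
    if k.any(): print(v,T[v][k].mean(0).round(1),np.ptp(T[v][k][:,1]).round(1))
np.savez("w7.npz",img=f["pixels"],z=f["z_map"],pos=s["tool_pos"],rot=s["ee_rot"])
E
```

```text
time: 18.62
tool_pos: [0.4836, 0.0026, 0.1304]
ee_rot: [2.382, 2.049, 0.0]
force: [-0.3, 0.7, 5.4]
grip_width: 0.0253
finger_force: 61.3
slide [0.05, -0.0, 0.01] turn -1.72 | yaw 81.41 pos [0.4836 0.0026 0.1304] z-axis [ 0.  0. -1.] q [-0.28  0.39  0.31  1.97 -0.16  0.8  -0.03] F [-0.3  0.7  5.4] w 0.0253 t 18.6
moment [-0.01  -0.007 -0.028] effort7 [0.159 0.012 0.631]
time: 19.25
tool_pos: [0.4829, 0.0029, 0.1698]
ee_rot: [-2.38, -2.049, 0.002]
force: [-0.0, -0.3, -1.7]
grip_width: 0.0255
finger_force: 60.6
[0.48294022 0.00287167 0.16976492] z hist (array([  0,   0,   0,  65,  23,   0,  13,  85, 157,  72,   5,   0,   0,
        30]), array([ 40,  60,  64,  66,  68,  69,  70,  71,  72,  73,  74,  76,  80,
        90, 120]))
84 [484.0339395    4.67755539  67.57455675] [ 4.23091681 19.72312996  2.64788083]
[1.20058171 5.14615291] [-0.02230225  0.99975127] angle 91.27793083856011
204 [ 6.   0.4 60.3] 2.3
206 [ 6.3  0.4 53.3] 2.2
208 [ 5.1  0.4 52.2] 3.8
210 [ 4.7  0.4 48.1] 3.7
212 [ 4.1  0.4 45. ] 5.1
214 [ 3.6  0.4 41.6] 5.0
```

```bash
python3 -m handwheel '{"jaw":[1,1,1,1],"slide":[[-0.6,0,-0.4],[-0.9,0,-0.6],[-0.9,0,-0.6],[-0.9,0,-0.6]],"turn":[0,0,0,0]}'; python3 - <<'E'
from h import *
s=r.get_obs(); f=cam("wrist"); P=wpts(f,s["tool_pos"],s["ee_rot"])*1000; img=f["pixels"]
np.savez("w8.npz",img=img,z=f["z_map"],pos=s["tool_pos"],rot=s["ee_rot"])
d=np.hypot(P[...,0]-484.5,P[...,1]-3.2); k=(d<10.5)&(P[...,2]<69.8)&(P[...,2]>63); Q=P[k]; w=np.linalg.eigh(np.cov(Q[:,:2].T)); print("depth slot",len(Q),Q.mean(0),"angle",np.degrees(np.arctan2(w[1][1,1],w[1][0,1]))%180,np.sqrt(w[0]))
b=img.astype(int); red=(b[...,2]-b[...,:2].max(2)>35)&(abs(P[...,0]-484.5)<15)&(abs(P[...,1]-3)<45)&(P[...,2]>70)&(P[...,2]<85); Q=P[red]; print("ticks",len(Q))
a,c=Q[Q[:,1]>3].mean(0),Q[Q[:,1]<3].mean(0); print(a,c,"line angle",np.degrees(np.arctan2(a[1]-c[1],a[0]-c[0])))
O=(R.from_rotvec(s["ee_rot"]).as_matrix()@f["tool_from_camera"][:3,3]+s["tool_pos"])*1000; D=P-O; G=O+D*((72-O[2])/D[...,2])[...,None]
C=(a+c)[:2]/2; g=img.max(2).astype(int); m=np.hypot(G[...,0]-C[0],G[...,1]-C[1])<9; med=np.median(g[m]); k=m&(g<med*.65); X=G[k][:,:2]; w=np.linalg.eigh(np.cov(X.T)); print("colour slot",k.sum(),X.mean(0),"angle",np.degrees(np.arctan2(w[1][1,1],w[1][0,1]))%180,np.sqrt(w[0]),"centre",C)
E
```

```text
time: 19.8
tool_pos: [0.4767, -0.0407, 0.1996]
ee_rot: [-2.379, -2.05, 0.0]
force: [0.3, 0.7, -0.5]
grip_width: 0.0253
finger_force: 60.5
depth slot 95 [483.87234122   3.1109386   67.73654265] angle 88.28412767930865 [1.26790116 6.17151651]
ticks 36
[484.27638592  29.93900825  77.00054487] [483.74704685 -21.84681888  77.10363306] line angle 89.41436026253555
colour slot 66 [484.14653298   4.03737334] angle 90.81948350977352 [1.02306254 5.08127962] centre [484.01171639   4.04609468]
```

The slot lies in line with the red ticks (88–91° against 89.4°), and the torque rose as it should at the stop. Back to the stand.

```bash
python3 -c "
from h import *
go(.5243,.268,.21,163.2)"
```

```text
slide [6.24, 0.03, -0.21] turn -16.33 | yaw 81.54 pos [ 0.4767 -0.0406  0.1996] z-axis [-0.001  0.001 -1.   ] q [-0.22  0.3   0.34  1.88 -0.12  0.98  0.02] F [ 0.6 -0.4 -0.8] w 0.0253 t 19.9
```

```bash
python3 -m handwheel '{"jaw":[1,1,1,1,1,1,1,1,1,1,1,1],"slide":[[0.5,0,-0.21],[1.2,0,-0.21],[2,0,-0.21],[2.8,0,-0.21],[3.6,0,-0.21],[4.4,0,-0.21],[5.2,0,-0.21],[5.9,0,-0.21],[6.24,0.03,-0.21],[6.24,0.03,-0.21],[6.24,0.03,-0.21],[6.24,0.03,-0.21]],"turn":[-1.5,-3.2,-5,-6.8,-8.6,-10.4,-12.2,-14,-15.5,-16.33,-16.33,-16.33]}'; python3 - <<'E'
from h import *
go(.5243,.268,.074,163.2)
s=r.get_obs(); f=cam("wrist"); T=wpts(f,np.zeros(3),np.zeros(3))*1000; P=wpts(f,s["tool_pos"],s["ee_rot"])*1000
rr=np.arange(640)
for v in range(196,216,2):
    k=(rr>290)&(rr<345)&(T[v,:,2]>20)&(T[v,:,2]<72)
    if k.any(): print(v,T[v][k].mean(0).round(1),np.ptp(T[v][k][:,1]).round(1))
m=(np.hypot(P[...,0]-525,P[...,1]-267)<16)&(P[...,2]<55)&(P[...,2]>-10); print("hole (deep px)",m.sum())
O=(R.from_rotvec(s["ee_rot"]).as_matrix()@f["tool_from_camera"][:3,3]+s["tool_pos"])*1000; D=P-O; G=O+D*((70-O[2])/D[...,2])[...,None]
k=m; print(rect(G[k]/1000), "stand",rect(sel(P/1000,(.45,.6),(.18,.34),(.062,.078))))
E
```

```text
time: 21.35
tool_pos: [0.5243, 0.2667, 0.2104]
ee_rot: [-0.463, -3.107, 0.001]
force: [0.3, -0.4, -0.9]
grip_width: 0.0253
finger_force: 60.6
slide [0.01, 0.03, 2.73] turn -0.03 | yaw 163.04 pos [0.5243 0.2667 0.2104] z-axis [-0.001 -0.    -1.   ] q [-0.46  0.44 -0.07  1.59  0.03  1.11  0.73] F [ 0.3 -0.4 -0.9] w 0.0253 t 21.4
204 [ 4.4  0.7 59.6] 2.3
206 [ 4.7  0.8 53. ] 2.2
208 [ 3.3  0.8 52.4] 3.8
210 [ 3.1  0.8 47.5] 3.7
212 [ 2.5  0.8 44.4] 5.1
214 [ 1.8  0.8 41.7] 5.1
hole (deep px) 140
(array([521.6, 268.6]), array([16.4, 10.4]), 73.06, 140) stand (array([525. , 267.3]), array([ 67.5, 120.9]), 6.45, 6648)
```

```bash
python3 -m handwheel '{"jaw":[1,1,1,1,1,1,1,1,1,1],"slide":[[0.01,0,0.5],[0.01,0,1.0],[0.01,0,1.3],[0.01,0,1.6],[0.01,0,1.9],[0.01,0,2.2],[0.01,0,2.5],[0.01,0,2.62],[0.01,0,2.68],[0.01,0,2.68]],"turn":[0,0,0,0,0,0,0,0,0,0]}'; python3 m.py
```

```text
time: 22.65
tool_pos: [0.5243, 0.2668, 0.0769]
ee_rot: [0.461, 3.107, 0.0]
force: [-0.1, 0.1, -1.6]
grip_width: 0.0254
finger_force: 60.6
slide [-0.75, -5.24, -1.06] turn 14.62 | yaw 163.12 pos [0.5243 0.2668 0.0769] z-axis [ 0.  0. -1.] q [-0.47  0.57 -0.07  1.77  0.05  0.8   0.71] F [-0.1  0.1 -1.6] w 0.0254 t 22.6
moment [0.024 0.002 0.043] effort7 [ 0.016 -0.055 -0.004]
```

Inserted freely; lower the last millimetres until the collar touches.

```bash
python3 -m handwheel '{"jaw":[1,1,1,1],"slide":[[0,0,0.03],[0,0,0.06],[0,0,0.07],[0,0,0.07]],"turn":[0,0,0,0]}'; python3 m.py
```

```text
time: 23.15
tool_pos: [0.5243, 0.2668, 0.0737]
ee_rot: [0.461, 3.107, 0.001]
force: [-0.7, -0.9, 4.6]
grip_width: 0.0252
finger_force: 61.2
slide [-0.75, -5.24, -1.13] turn 14.62 | yaw 163.12 pos [0.5243 0.2668 0.0737] z-axis [ 0.001  0.    -1.   ] q [-0.47  0.58 -0.07  1.77  0.05  0.79  0.71] F [-0.7 -0.9  4.6] w 0.0252 t 23.1
moment [-0.161  0.335  0.015] effort7 [ 0.017 -0.442 -0.012]
```

```bash
python3 -m handwheel '{"jaw":[0.2,-0.4,-1,-1,-1,-1,-1,-1,-1,-1,-1],"slide":[[0,0,0],[0,0,0],[0,0,0],[0,0,0],[0,0,0],[0,0,-0.6],[0,0,-1.4],[0,0,-2.4],[0,0,-3.4],[0,0,-4],[0,0,-4]],"turn":[0,0,0,0,0,0,0,0,0,0,0]}'; python3 m.py; python3 cov.py; python3 - <<'E'
from h import *
s=r.get_obs(); f=cam("wrist"); P=wpts(f,s["tool_pos"],s["ee_rot"])
Q=sel(P,(.48,.57),(.22,.31),(.150,.2)); print("handle",rect(Q),np.percentile(Q[:,2],[10,50,98]))
for n in("side","top"):
    f=cam(n);P=pts(f); Q=sel(P,(.49,.56),(.23,.30),(.09,.2)); print(n,Q.min(0),Q.max(0))
    if n=="side":
        for z in np.arange(.08,.17,.01): q=Q[abs(Q[:,2]-z)<.005]; print(round(z,2),len(q),q.mean(0).round(4) if len(q) else "")
    for l in("seed_bottle","filter_box","union"):
        for d in r.trace(l,n)[:1]: print(l,np.nanmedian(P[d["region"]],0).round(3))
E
```

```text
time: 24.52
tool_pos: [0.5252, 0.2673, 0.276]
ee_rot: [0.46, 3.103, 0.005]
force: [-0.5, -0.6, -0.3]
grip_width: 0.0852
finger_force: 0.0
slide [-0.72, -5.27, 2.9] turn 14.62 | yaw 163.12 pos [0.5252 0.2673 0.276 ] z-axis [ 0.005  0.002 -1.   ] q [-0.46  0.4  -0.07  1.48  0.03  1.26  0.73] F [-0.5 -0.6 -0.3] w 0.0852 t 24.5
moment [ 0.021 -0.023  0.018] effort7 [0.002 0.475 0.017]
cover angle -0.0037409377537443974 z front 0.075508779222455 hinge 0.07605495868236119 2165
[0.52440013 0.26687869 0.27400617] [ 0.4  0.5 -0.3] 24.575
handle (array([524.9, 267.7]), array([25.9, 25.5]), 73.46, 714) [0.15705733 0.16158394 0.16375081]
side [0.50875184 0.24596916 0.09005715] [0.53694581 0.27416094 0.16550711]
0.08 0 
0.09 10 [0.5221 0.2542 0.0927]
0.1 35 [0.5233 0.2533 0.0995]
0.11 34 [0.5214 0.2546 0.1096]
0.12 34 [0.5217 0.2539 0.1201]
0.13 36 [0.5214 0.2549 0.1295]
0.14 36 [0.5219 0.2539 0.1401]
0.15 35 [0.5224 0.2538 0.15  ]
0.16 54 [0.5237 0.2592 0.1604]
seed_bottle [0.35  0.171 0.063]
filter_box [ 0.462 -0.286  0.054]
union [ 0.373 -0.184  0.014]
top [0.51232071 0.25107003 0.09009769] [0.54164997 0.2710348  0.16009977]
seed_bottle [0.358 0.184 0.102]
filter_box [ 0.474 -0.254  0.057]
```

```bash
python3 -c "
from plant import r
print(r.sign_off())"
```

```text
the job is handed in; nothing more can be done
None
```

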